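Clear a ramped blank and hold a moisture meter on its mark

ROBOT

A 7-joint arm with a two-finger parallel gripper is mounted at the origin on the work surface. World frame = base frame: x ahead of the robot, y to its left, z up, the work surface at z = 0. Lengths are in m, angles in rad, forces in N, time in s.
With the tool pointing down it reaches from about 0.425 to 1.025 m from the base axis. Payload 3.6 kg.
Tool frame: the origin (TCP) lies at the very end of the fingers, on their centre line; the grasp point (between the pads) lies 19 mm behind it; z points along the fingers, y is the line along which they close (so a half turn about z gives the same grasp; the last joint's range is limited). The gripper opens to 85 mm and grips with 20 to 120 N. Pads are 22 mm wide; open, the fingers measure 114 mm over their backs; the gripper's body (76 mm by 85 mm) begins 54 mm behind the grasp point. The pads swing forward as they close: fully open they stand 13 mm farther back than shut.
Start: joints at [1.083, 0.591, 0.048, 1.609, -0.033, 0.943, -0.034], TCP at [0.278, -0.67, 0.231] pointing down, gripper open.
Joint ranges: [-2.69, 2.69], [-0.47, 2.24], [-1.27, 1.36], [0.19, 2.51], [-1.53, 4.68], [0.08, 2.07], [-3.09, 3.09]. Speed limits (rad/s): [2.57, 2.57, 3.14, 3.14, 3.14, 3.14, 3.14].

INTERFACE

Orientations are given as a unit quaternion [x, y, z, w].
In Python, from bench import arm gives the robot as it stands.
- The arm moves only by the tool send_rows, never from a script. Its argument "plan" is one flat list of numbers, 7 for each row, row after row: the shift along the world's x, y, z in m, then the turn, a rotation vector about the world's x, y, z in degrees, then the opening in per cent of the stroke, from 0 (shut) to 100 (fully open). In form: [dx, dy, dz, rx, ry, rz, jaw, dx, dy, dz, rx, ry, rz, jaw, ...]. A call has exactly 8 rows; each row is the pose to reach, as a shift and turn from the pose commanded when the call began; what a row does not reach only later rows make up. A row lasts 1/12 s, in which the tool goes at most 41.7 mm and 7.16 degrees, less where a joint would pass 70% of its speed; a pose out of reach is approached as far as the arm can. A call with a gripper value outside its range is refused whole. The fingers move at their own pace and stop on an object; "newtons" is the grip in N (left out, the last holds). Time passes only in rows, so rows that repeat a pose let the fingers close, or fill a call up. It gives the time, the measured TCP pose, the force, the opening and the grip force at its end, in the units of the state.
- arm.sense(): the state, without advancing time (a new reading comes with each control period).
- arm.grab_frame(name): name is "scene" or "top"; returns a dict with "frame" (400x640x3 uint8, red, green, blue), "intrinsics" (3x3 intrinsics, pixels), "extrinsics" (4x4, takes a point from world to camera coordinates). Camera axes: x right, y down, z forward; pixel columns grow to the right and rows downward; lengths in m; the calibration is good to about 2 mm. A picture is of the moment at which its call begins. There is no depth.
- arm.close_job(): hands the job in; it is judged then, once.
The state is a dict: "time_s": time; "joints": joint angles; "joint_vel": joint speeds; "joint_torque": joint torques, N m; "eef_pos": TCP position; "tcp_rot": TCP orientation; "contact_force": force on the tool from outside, world axes, zero at the start; "ft_torque": the same for the moment, N m; "opening": opening from 0.0 (shut) to 1.0 (fully open); "finger_force": force on a finger pad.
Only numpy, scipy, OpenCV 4.12 (cv2) and the standard library are available. Lean on these libraries where they do the work, as an engineer would, in place of code of your own. Each camera call takes 0.05 s, during which the arm holds its last target. There are 200 camera calls.

TASK

First clear the clamped wooden blank: put the round knob in the bin that carries a knob as its sample, and the wedge in the bin that carries a wedge. Then take the moisture meter out of its stand and hold it square to the blank's sloping face (not upright), its spring tip inside the pencil circle and pressed gently until it is about half pushed in. Finish while still holding it there, and leave the glue bottle, tape measure and mallet alone.

Things in the scene. Friction and masses are not known exactly. Their poses are not given: they have to be found in the camera images.
- blank: Clamped (immovable) pale wooden block 110 (its x) x 250 mm (its y). Origin: centre of the underside, on the bench. From y -35 to +125 mm its top is level, 40 mm above the bench; from y -35 to -125 mm it is a ramp that falls at 20 degrees towards -y. At the start knob and wedge lie on the level top.
- mark: Pencil circle, diameter 20 mm, with a cross through it, drawn on the middle of the ramp. Origin: its centre, on the face (80 mm to the blank's -y, 23.6 mm above the bench). Its z axis points straight out of the sloping face (20 degrees from vertical, leaning to the blank's -y); x runs level across the ramp.
- knob: Dark wooden drawer knob, loose, 20 g, standing on its foot: 26 mm high, foot diameter 24 mm, head diameter 32 mm from 14 to 22 mm above the foot. Origin: centre of the foot's underside, z up its axis.
- wedge: Dark wooden wedge, loose, 25 g, 64 mm long (x), 24 mm wide (y) with parallel sides, lying on its flat side; height 6 mm at the -x end rising to 18 mm at the +x end. Origin: centre of the underside.
- knob_bin: Immovable square plywood bin, outside 130 x 130 x 45 mm high, walls and floor about 6 mm. Origin: centre of the underside. A shelf 45 mm high beside its +y wall (88 mm from the origin) carries a fixed sample knob. It is told from the other bin only by this sample; the bins may change places.
- wedge_bin: The same bin, with a fixed sample wedge on its shelf at +y.
- stand: Immovable wooden block 80 x 80 x 60 mm high, origin at the centre of its underside, with a square 21 mm hole right through its middle, in which the meter's nose stands.
- meter: Moisture meter, loose, 150 g, upright in the stand at the start. Black body 26 mm thick (x) x 38 mm wide (y) x 70 mm high; origin: centre of the black body's underside (the shoulder that rests on the stand's top, 60 mm above the bench), z up along the meter. Below the shoulder a steel nose (diameter 16, 30 mm long) and then the brass spring tip. Grip it across the 26 mm thickness, some 45 mm above the shoulder.
- tip (a point): End of the meter's round brass tip (diameter 8 mm), on the meter's axis, 46 mm below the shoulder when the tip is out.
- plunger (a joint): How far the spring tip is pushed in, in m: 0 fully out, 0.010 fully in. It starts to give at 1 N and then takes 0.4 N per mm (3 N half way).
- glue: White glue bottle, diameter 54 mm, 150 mm high, standing on the bench beyond the blank; bystander. Origin: centre of its underside.
- tape: Grey tape measure 66 x 34 x 62 mm high, standing on the bench; bystander. Origin: centre of its underside.
- mallet: Wooden mallet lying on the bench, head 65 x 115 x 60 mm, whole length 260 mm along x; bystander. Origin: on the underside, about 40 mm from the head towards the handle.

How it is judged:
By the outcome, as a careful person would: the job done as asked, in the order asked, and still so for the second after the job is handed in, while the arm keeps its last pose, push and grip.
It also fails if it takes over 72 s, if anything falls off the work surface, if the arm or the gripper's body presses on something with over 40 N, if the wrist force passes 120 N, or if a joint passes its speed limit or range.

## Working session

There is one attempt and no reset: what is moved stays moved. The work goes in short steps, Python scripts to look and compute and a tool call to move; the robot and the scene stay as the last step left them, time stands still between calls to the robot, and variables do not carry over. Pictures are saved under pics/ and viewed, at most 10 in all, crops included, and the job is handed in when it is done.

Besides the shell and the picture viewer there is one more tool, called as name(argument=value, ...) on one line, values as JSON. send_rows: Moves the arm, as the interface text tells. Its arguments: {"type":"object","properties":{"plan":{"type":"array","items":{"type":"number"}},"newtons":{"type":"number"}},"required":["plan"]}

```bash
mkdir -p pics; ls; cat > h.py <<'E'
import numpy as np, cv2
from bench import arm
def grab(n):
    d=arm.grab_frame(n); return d["frame"],np.array(d["intrinsics"]),np.array(d["extrinsics"])
def ray(K,T,u,v):
    R=T[:3,:3];c=-R.T@T[:3,3];return c,R.T@np.linalg.inv(K)@np.array([u,v,1.])
def onz(K,T,u,v,z):
    c,d=ray(K,T,u,v);return c+d*(z-c[2])/d[2]
def proj(K,T,p):
    q=K@(T[:3,:3]@np.array(p)+T[:3,3]);return q[:2]/q[2]
E
python3 - <<'E'
from h import *
for n in("scene","top"):
    f,K,T=grab(n); cv2.imwrite(f"pics/{n}0.png",f[:,:,::-1]); np.savez(f"{n}0.npz",f=f,K=K,T=T)
    print(n,K.round(1).tolist(),ray(K,T,320,200))
print(arm.sense())
E
```

```text
pics
scene [[399.6, 0.0, 309.5], [0.0, 399.6, 202.1], [0.0, 0.0, 1.0]] (array([1.26992253, 0.17599099, 0.60093505]), array([-0.76957698, -0.15330173, -0.6204536 ]))
top [[365.7, 0.0, 322.2], [0.0, 365.7, 196.9], [0.0, 0.0, 1.0]] (array([0.42812971, 0.00157678, 0.85484458]), array([ 0.20993154,  0.01863622, -0.97759415]))
{'time_s': 0.1, 'joints': array([ 1.08349322,  0.59202245,  0.04830794,  1.6096894 , -0.0332789 ,
        0.94269552, -0.03369447]), 'joint_vel': array([-0.00173485, -0.00132078, -0.00027157, -0.0033822 , -0.00069599,
       -0.00053093, -0.00067754]), 'joint_torque': array([ 4.29859181e-03, -5.49995828e+01,  1.55293789e+00, -1.98823124e+01,
        9.69142711e-03,  3.86006548e-03, -1.00948191e-05]), 'eef_pos': array([ 0.27790322, -0.66882134,  0.23026063]), 'tcp_rot': array([ 9.80667615e-01,  1.95678357e-01, -2.60919729e-04, -9.70735540e-04]), 'contact_force': array([-0.26538574,  0.62523686, -0.77979798]), 'ft_torque': array([ 0.07174479, -0.00112825,  0.03657616]), 'finger_force': 0.0, 'opening': 0.9988112303025558}
```

View pics/top0.png

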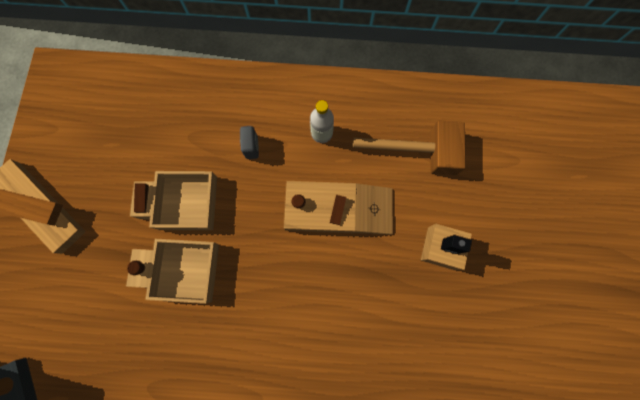

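View pics/scene0.png

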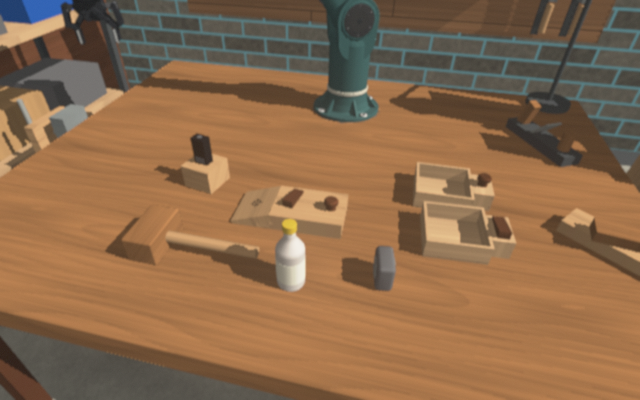

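The top view has image right = world −y and image up = +x. The knob is at (298,201), the wedge at (339,210), and the mark at (374,209). The wedge bin, with a wedge sample, is centred at (183,201); the knob bin is at (181,271). The meter is at (456,243) in its stand at (447,247). The glue, tape and mallet all lie beyond the blank in +x, and the scene view agrees with this.

```bash
python3 - <<'E'
from h import *
d=np.load("top0.npz");f,K,T=d["f"],d["K"],d["T"]
hsv=cv2.cvtColor(f,cv2.COLOR_RGB2HSV)
for (u,v) in [(298,201),(339,210),(325,190),(375,190),(456,243),(440,250),(250,280)]: print((u,v),f[v,u],hsv[v,u])
c=f[160:280,270:490]; big=cv2.resize(c,None,fx=3.6,fy=3.6,interpolation=cv2.INTER_CUBIC)
cv2.imwrite("pics/crop.png",big[:,:,::-1])
print("cam axes rows",T[:3,:3].round(3).tolist())
for n,u,v,z in [("knob",298,201,.062),("wedge",339,210,.05),("mark",374,209,.0236),("kbin",181,271,.045),("wbin",183,201,.045),("meter",456,243,.13)]: print(n,onz(K,T,u,v,z).round(3))
E
```

```text
(298, 201) [74 37 15] [ 11 203  74]
(339, 210) [76 38 16] [ 11 201  76]
(325, 190) [187 137  71] [ 17 158 187]
(375, 190) [134  96  49] [ 17 162 134]
(456, 243) [17 17 18] [120  14  18]
(440, 250) [178 130  67] [ 17 159 178]
(250, 280) [125  74  28] [ 14 198 125]
cam axes rows [[0.072, -0.997, 0.003], [-0.973, -0.071, -0.219], [0.219, 0.013, -0.976]]
knob [0.593 0.065 0.062]
wedge [ 0.581 -0.027  0.05 ]
mark [ 0.594 -0.109  0.024]
kbin [0.423 0.306 0.045]
wbin [0.577 0.326 0.045]
meter [ 0.517 -0.259  0.13 ]
```

View pics/crop.png

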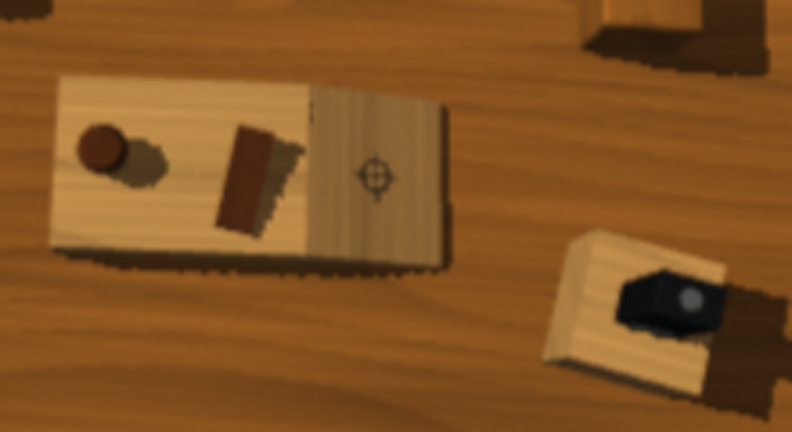

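The crop shows the knob head at (101,149) and the wedge at (245,180), with its long axis leaning right and the larger shadow at its upper end. The mark is at (376,177). The stand's top corners are near (597,230), (725,265), (703,396) and (565,357), and the meter's grey top dot is at (690,299).

```bash
python3 - <<'E'
from h import *
d=np.load("top0.npz");f,K,T=d["f"],d["K"],d["T"]
hsv=cv2.cvtColor(f,cv2.COLOR_RGB2HSV)
P=lambda u,v,z:onz(K,T,u,v,z)
roi=lambda x0,y0,x1,y1:np.s_[y0:y1,x0:x1]
def blob(mask,s):
    m=np.zeros(mask.shape,np.uint8);m[s]=mask[s]*255
    c,_=cv2.findContours(m,cv2.RETR_EXTERNAL,cv2.CHAIN_APPROX_NONE);c=max(c,key=cv2.contourArea);M=cv2.moments(c)
    return c,np.array([M['m10'],M['m01']])/M['m00']
red=(f[:,:,0]<100)&(f[:,:,0]>1.7*f[:,:,1])&(hsv[:,:,0]<14)
c,g=blob(red,roi(285,185,312,215));print("knob",g,P(*g,.057).round(4),cv2.boundingRect(c))
c,g=blob(red,roi(322,188,352,230));r=cv2.boxPoints(cv2.minAreaRect(c));w=np.array([P(*p,.052) for p in r]);print("wedge",g,P(*g,.052).round(4));print(w.round(4),[np.linalg.norm(w[i]-w[i-1]).round(4) for i in range(4)])
o=lambda p:np.array([(p[0]+.5)/3.6-.5+270,(p[1]+.5)/3.6-.5+160])
print("blanktop");q=np.array([P(*o(p),.04) for p in[(60,77),(308,85),(307,254),(50,246)]]);print(q.round(4))
for a,b in((0,1),(3,2),(1,2),(0,3)): e=q[b]-q[a];print(np.linalg.norm(e).round(4),np.degrees(np.arctan2(e[1],e[0])).round(1))
print("mark",P(*o((376,177)),.0236).round(4))
q=np.array([P(*o(p),.06) for p in[(597,230),(727,265),(703,396),(568,357)]]);print("stand");print(q.round(4),q.mean(0).round(4))
for a,b in((0,1),(3,2),(1,2),(0,3)): e=q[b]-q[a];print(np.linalg.norm(e).round(4),np.degrees(np.arctan2(e[1],e[0])).round(1))
print("dot",P(*o((690,299)),.13).round(4))
# bins: dark sample check + rim corners
lt=(hsv[:,:,2]>140)&(hsv[:,:,1]<175)&(hsv[:,:,0]>15)
x=f[222:262,435:485]; g1=np.clip((x/255.)**.45*255*1.2,0,255).astype(np.uint8)
A=cv2.resize(g1,None,fx=10,fy=10,interpolation=cv2.INTER_CUBIC)
d2=np.load("scene0.npz");x=d2["f"][125:200,170:240]
B=cv2.resize(np.clip((x/255.)**.45*255*1.2,0,255).astype(np.uint8),None,fx=4,fy=4,interpolation=cv2.INTER_CUBIC)
Cc=np.zeros((400,780,3),np.uint8);Cc[:400,:500]=A;Cc[:300,500:780]=B
cv2.imwrite("pics/meter.png",Cc[:,:,::-1])
E
```

```text
knob [297.90852713 201.12868217] [0.5933 0.0657 0.057 ] (292, 195, 13, 13)
wedge [337.70393812 209.52320675] [ 0.5817 -0.0241  0.052 ]
[[ 0.5526 -0.0078  0.052 ]
 [ 0.6145 -0.0188  0.052 ]
 [ 0.6106 -0.0408  0.052 ]
 [ 0.5488 -0.0295  0.052 ]] [np.float64(0.022), np.float64(0.0629), np.float64(0.0224), np.float64(0.0628)]
blanktop
[[ 0.6421  0.0979  0.04  ]
 [ 0.6484 -0.0609  0.04  ]
 [ 0.5398 -0.0659  0.04  ]
 [ 0.5333  0.0939  0.04  ]]
0.1588 -87.7
0.1599 -87.6
0.1086 -177.3
0.1089 -177.9
mark [ 0.5949 -0.1089  0.0236]
stand
[[ 0.5645 -0.2398  0.06  ]
 [ 0.5488 -0.3185  0.06  ]
 [ 0.4696 -0.3029  0.06  ]
 [ 0.4867 -0.2228  0.06  ]] [ 0.5174 -0.271   0.06  ]
0.0803 -101.3
0.0819 -102.1
0.0807 168.9
0.0797 167.7
dot [ 0.5179 -0.2697  0.13  ]
```

View pics/meter.png

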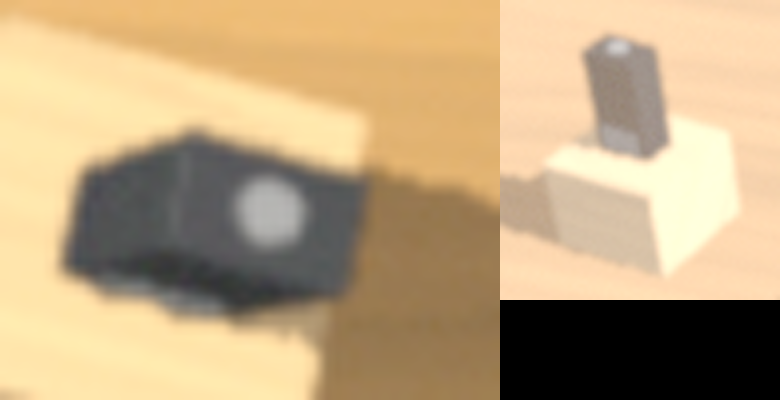

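The measurements fit the given sizes: level top 159×109 mm, stand edges about 80 mm, wedge 63 mm long. The blank's yaw is about +2.35°, and the mark predicted from the outline agrees with the measured one to about 1 mm. In the enlarged view the meter's wide side runs along the stand's edge, so its yaw is about −12°. I'll head for the knob, turning the tool to the wedge's grasp angle on the way.

send_rows(plan=[0.12, 0.28, 0.0, 0, 0, -33, 60, 0.12, 0.28, 0.0, 0, 0, -33, 60, 0.12, 0.28, 0.0, 0, 0, -33, 60, 0.12, 0.28, 0.0, 0, 0, -33, 60, 0.12, 0.28, 0.0, 0, 0, -33, 60, 0.12, 0.28, 0.0, 0, 0, -33, 60, 0.12, 0.28, 0.0, 0, 0, -33, 60, 0.12, 0.28, 0.0, 0, 0, -33, 60], newtons=40)

```text
time_s: 0.77
eef_pos: [0.4012, -0.3817, 0.2305]
tcp_rot: [0.996, -0.086, -0.0, -0.003]
contact_force: [1.3, 1.0, -0.1]
opening: 0.599
finger_force: 0.0
```

```bash
python3 - <<'E'
from h import *
d=np.load("top0.npz");f,K,T=d["f"],d["K"],d["T"]
hsv=cv2.cvtColor(f,cv2.COLOR_RGB2HSV)
for n,pts in(("wbin",[(155,172),(215,172),(215,234),(150,230)]),("kbin",[(153,240),(216,240),(213,303),(147,301)])):
    q=np.array([onz(K,T,u,v,.045) for u,v in pts]);print(n,q.mean(0).round(3),[np.linalg.norm(q[i]-q[i-1]).round(3) for i in range(4)])
a=onz(K,T,435+19.5,222+13,.13);b=onz(K,T,435+36.8,222+18,.13);e=b-a;print("meter long side",np.linalg.norm(e),np.degrees(np.arctan2(e[1],e[0])))
E
```

```text
wbin [0.576 0.324 0.045] [np.float64(0.134), np.float64(0.138), np.float64(0.143), np.float64(0.145)]
kbin [0.424 0.304 0.045] [np.float64(0.13), np.float64(0.139), np.float64(0.134), np.float64(0.141)]
meter long side 0.034956589554571614 -102.34291541535671
```

send_rows(plan=[0.12, 0.28, 0.0, 0, 0, 0, 60, 0.12, 0.28, 0.0, 0, 0, 0, 60, 0.12, 0.28, 0.0, 0, 0, 0, 60, 0.12, 0.28, 0.0, 0, 0, 0, 60, 0.12, 0.28, 0.0, 0, 0, 0, 60, 0.12, 0.28, 0.0, 0, 0, 0, 60, 0.12, 0.28, 0.0, 0, 0, 0, 60, 0.12, 0.28, 0.0, 0, 0, 0, 60])

```text
time_s: 1.43
eef_pos: [0.5209, -0.1021, 0.2312]
tcp_rot: [0.996, -0.086, 0.001, -0.002]
contact_force: [-0.1, 0.6, 0.1]
opening: 0.599
finger_force: 0.0
```

send_rows(plan=[0.075, 0.175, -0.1, 0, 0, 0, 60, 0.075, 0.175, -0.1, 0, 0, 0, 60, 0.075, 0.175, -0.1, 0, 0, 0, 60, 0.075, 0.175, -0.1, 0, 0, 0, 60, 0.075, 0.175, -0.1, 0, 0, 0, 60, 0.075, 0.175, -0.1, 0, 0, 0, 60, 0.075, 0.175, -0.1, 0, 0, 0, 60, 0.075, 0.175, -0.1, 0, 0, 0, 60])

```text
time_s: 2.1
eef_pos: [0.5928, 0.0647, 0.1308]
tcp_rot: [0.996, -0.091, -0.001, 0.001]
contact_force: [-1.5, -0.5, 0.9]
opening: 0.599
finger_force: 0.0
```

```bash
python3 - <<'E'
from h import *
s=arm.sense();from scipy.spatial.transform import Rotation as R
print(s["eef_pos"],R.from_quat(s["tcp_rot"]).as_matrix().round(3).tolist(),s["joints"].round(2))
E
```

```text
[0.59278196 0.06468601 0.13080326] [[0.984, -0.181, -0.001], [-0.181, -0.984, -0.001], [-0.001, 0.001, -1.0]] [-0.25  0.56  0.09  1.98 -0.08  0.6  -1.86]
```

send_rows(plan=[0.0, 0.001, -0.03, 0, 0, 0, 60, 0.0, 0.001, -0.06, 0, 0, 0, 60, 0.0, 0.001, -0.08, 0, 0, 0, 60, 0.0, 0.001, -0.087, 0, 0, 0, 60, 0.0, 0.001, -0.087, 0, 0, 0, 60, 0.0, 0.001, -0.087, 0, 0, 0, 20, 0.0, 0.001, -0.087, 0, 0, 0, 20, 0.0, 0.001, -0.087, 0, 0, 0, 20])

```text
time_s: 2.77
eef_pos: [0.5945, 0.0657, 0.0462]
tcp_rot: [0.996, -0.091, 0.002, -0.0]
contact_force: [0.2, -0.6, 2.8]
opening: 0.347
finger_force: 39.7
```

send_rows(plan=[0, 0, 0, 0, 0, 0, 20, 0, 0, 0, 0, 0, 0, 20, 0, 0, 0, 0, 0, 0, 20, 0, 0, 0.02, 0, 0, 0, 20, 0, 0, 0.05, 0, 0, 0, 20, 0, 0, 0.08, 0, 0, 0, 20, 0, 0, 0.1, 0, 0, 0, 20, 0, 0, 0.1, 0, 0, 0, 20])

```text
time_s: 3.43
eef_pos: [0.5967, 0.0672, 0.1495]
tcp_rot: [0.996, -0.091, 0.005, -0.001]
contact_force: [0.6, 0.6, -0.0]
opening: 0.351
finger_force: 39.8
```

send_rows(plan=[-0.172, 0.238, 0, 0, 0, 0, 20, -0.172, 0.238, 0, 0, 0, 0, 20, -0.172, 0.238, 0, 0, 0, 0, 20, -0.172, 0.238, 0, 0, 0, 0, 20, -0.172, 0.238, 0, 0, 0, 0, 20, -0.172, 0.238, 0, 0, 0, 0, 20, -0.172, 0.238, 0, 0, 0, 0, 20, -0.172, 0.238, 0, 0, 0, 0, 20])

```text
time_s: 4.1
eef_pos: [0.4144, 0.3134, 0.1439]
tcp_rot: [0.996, -0.084, -0.002, -0.002]
contact_force: [-0.2, 0.8, 0.4]
opening: 0.352
finger_force: 39.8
```

send_rows(plan=[0, 0, -0.03, 0, 0, 0, 20, 0, 0, -0.06, 0, 0, 0, 20, 0, 0, -0.09, 0, 0, 0, 20, 0, 0, -0.115, 0, 0, 0, 20, 0, 0, -0.125, 0, 0, 0, 20, 0, 0, -0.125, 0, 0, 0, 20, 0, 0, -0.125, 0, 0, 0, 20, 0, 0, -0.125, 0, 0, 0, 20])

```text
time_s: 4.77
eef_pos: [0.422, 0.3049, 0.0204]
tcp_rot: [0.996, -0.091, 0.001, -0.001]
contact_force: [0.3, 0.1, 0.4]
opening: 0.349
finger_force: 39.8
```

send_rows(plan=[0, 0, -0.006, 0, 0, 0, 20, 0, 0, -0.006, 0, 0, 0, 20, 0, 0, -0.006, 0, 0, 0, 55, 0, 0, -0.006, 0, 0, 0, 55, 0, 0, -0.006, 0, 0, 0, 55, 0, 0, 0.03, 0, 0, 0, 55, 0, 0, 0.07, 0, 0, 0, 55, 0, 0, 0.11, 0, 0, 0, 55])

```text
time_s: 5.43
eef_pos: [0.4203, 0.3038, 0.1298]
tcp_rot: [0.996, -0.091, -0.001, 0.001]
contact_force: [-0.2, 1.1, 0.3]
opening: 0.555
finger_force: 0.0
```

send_rows(plan=[0.158, -0.325, 0.02, 0, 0, 0, 55, 0.158, -0.325, 0.02, 0, 0, 0, 55, 0.158, -0.325, 0.02, 0, 0, 0, 55, 0.158, -0.325, 0.02, 0, 0, 0, 55, 0.158, -0.325, 0.02, 0, 0, 0, 55, 0.158, -0.325, 0.02, 0, 0, 0, 55, 0.158, -0.325, 0.02, 0, 0, 0, 55, 0.158, -0.325, 0.02, 0, 0, 0, 55])

```text
time_s: 6.1
eef_pos: [0.567, 0.0031, 0.1481]
tcp_rot: [0.996, -0.091, 0.0, -0.0]
contact_force: [1.5, 0.2, -0.1]
opening: 0.553
finger_force: 0.0
```

```bash
python3 - <<'E'
from h import *
from scipy.spatial.transform import Rotation as R
f,K,T=grab("top")
c=cv2.resize(f[150:310,120:360],None,fx=3,fy=3,interpolation=cv2.INTER_CUBIC);cv2.imwrite("pics/t2.png",c[:,:,::-1])
s=arm.sense();print(s["eef_pos"],R.from_quat(s["tcp_rot"]).as_matrix()[:,1].round(3))
E
```

```text
[ 0.57211499 -0.00835646  0.14927941] [-0.194 -0.981  0.006]
```

View pics/t2.png

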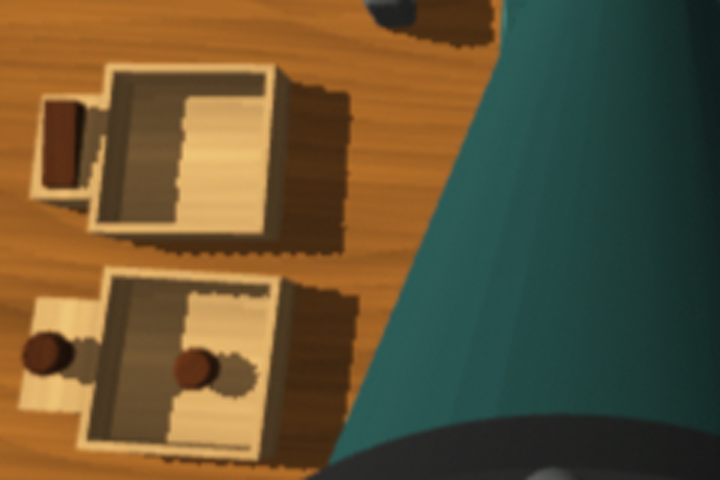

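The knob stands upright in the knob bin, at crop (195,368). Next is the wedge: I'll let the arm settle, correct, then descend.

send_rows(plan=[0.0, 0.0, -0.03, 0, 0, 0, 55, 0.0, 0.0, -0.06, 0, 0, 0, 55, 0.0, 0.0, -0.06, 0, 0, 0, 55, 0.0, 0.0, -0.06, 0, 0, 0, 55, 0.0, 0.0, -0.06, 0, 0, 0, 55, 0.0, 0.0, -0.06, 0, 0, 0, 55, 0.0, 0.0, -0.06, 0, 0, 0, 55, 0.0, 0.0, -0.06, 0, 0, 0, 55])

```text
time_s: 6.82
eef_pos: [0.5675, 0.0055, 0.0891]
tcp_rot: [0.996, -0.091, 0.001, -0.0]
contact_force: [0.2, -0.4, -0.2]
opening: 0.549
finger_force: 0.0
```

send_rows(plan=[0.019, -0.031, 0, 0, 0, 0, 55, 0.019, -0.031, 0, 0, 0, 0, 55, 0.019, -0.031, -0.02, 0, 0, 0, 55, 0.019, -0.031, -0.035, 0, 0, 0, 55, 0.019, -0.031, -0.047, 0, 0, 0, 55, 0.019, -0.031, -0.047, 0, 0, 0, 55, 0.019, -0.031, -0.047, 0, 0, 0, 15, 0.019, -0.031, -0.047, 0, 0, 0, 15])

```text
time_s: 7.48
eef_pos: [0.5862, -0.0257, 0.0413]
tcp_rot: [0.996, -0.091, 0.0, -0.0]
contact_force: [0.0, -1.2, 2.8]
opening: 0.281
finger_force: 4.1
```

send_rows(plan=[0, 0, 0, 0, 0, 0, 15, 0, 0, 0, 0, 0, 0, 15, 0, 0, 0, 0, 0, 0, 15, 0, 0, 0, 0, 0, 0, 15, 0, 0, 0.02, 0, 0, 0, 15, 0, 0, 0.05, 0, 0, 0, 15, 0, 0, 0.08, 0, 0, 0, 15, 0, 0, 0.11, 0, 0, 0, 15])

```text
time_s: 8.15
eef_pos: [0.5851, -0.0259, 0.1516]
tcp_rot: [0.996, -0.091, -0.001, 0.0]
contact_force: [0.8, -0.5, -1.0]
opening: 0.268
finger_force: 39.8
```

send_rows(plan=[-0.005, 0.325, 0, 0, 0, 0, 15, -0.005, 0.325, 0, 0, 0, 0, 15, -0.005, 0.325, 0, 0, 0, 0, 15, -0.005, 0.325, 0, 0, 0, 0, 15, -0.005, 0.325, 0, 0, 0, 0, 15, -0.005, 0.325, 0, 0, 0, 0, 15, -0.005, 0.325, 0, 0, 0, 0, 15, -0.005, 0.325, 0, 0, 0, 0, 15])

```text
time_s: 8.82
eef_pos: [0.5796, 0.3035, 0.1507]
tcp_rot: [0.996, -0.089, -0.0, -0.001]
contact_force: [0.5, -0.1, -0.1]
opening: 0.273
finger_force: 39.8
```

send_rows(plan=[0, 0.022, 0, 0, 0, 0, 15, 0, 0.022, -0.02, 0, 0, 0, 15, 0, 0.022, -0.05, 0, 0, 0, 15, 0, 0.022, -0.08, 0, 0, 0, 15, 0, 0.022, -0.11, 0, 0, 0, 15, 0, 0.022, -0.13, 0, 0, 0, 15, 0, 0.022, -0.13, 0, 0, 0, 15, 0, 0.022, -0.13, 0, 0, 0, 15])

```text
time_s: 9.48
eef_pos: [0.5798, 0.3206, 0.0197]
tcp_rot: [0.996, -0.091, -0.001, 0.001]
contact_force: [0.1, 0.5, 0.3]
opening: 0.268
finger_force: 39.8
```

send_rows(plan=[0, 0, -0.006, 0, 0, 0, 15, 0, 0, -0.006, 0, 0, 0, 15, 0, 0, -0.006, 0, 0, 0, 45, 0, 0, -0.006, 0, 0, 0, 45, 0, 0, -0.006, 0, 0, 0, 45, 0, 0, 0.03, 0, 0, 0, 45, 0, 0, 0.07, 0, 0, 0, 45, 0, 0, 0.11, 0, 0, 0, 45])

```text
time_s: 10.15
eef_pos: [0.58, 0.3207, 0.1316]
tcp_rot: [0.996, -0.091, -0.001, 0.001]
contact_force: [1.5, 0.1, 0.6]
opening: 0.446
finger_force: 0.0
```

send_rows(plan=[-0.032, -0.3, 0.08, 0, 0, 50, 80, -0.032, -0.3, 0.08, 0, 0, 50, 80, -0.032, -0.3, 0.08, 0, 0, 50, 80, -0.032, -0.3, 0.08, 0, 0, 50, 80, -0.032, -0.3, 0.08, 0, 0, 50, 80, -0.032, -0.3, 0.08, 0, 0, 50, 80, -0.032, -0.3, 0.08, 0, 0, 50, 80, -0.032, -0.3, 0.08, 0, 0, 50, 80])

```text
time_s: 10.82
eef_pos: [0.5481, 0.0143, 0.2124]
tcp_rot: [0.941, 0.337, 0.0, 0.002]
contact_force: [-0.6, -0.7, 1.0]
opening: 0.803
finger_force: 0.0
```

send_rows(plan=[-0.032, -0.29, 0, 0, 0, 38, 80, -0.032, -0.29, 0, 0, 0, 38, 80, -0.032, -0.29, 0, 0, 0, 38, 80, -0.032, -0.29, 0, 0, 0, 38, 80, -0.032, -0.29, 0, 0, 0, 38, 80, -0.032, -0.29, 0, 0, 0, 38, 80, -0.032, -0.29, 0, 0, 0, 38, 80, -0.032, -0.29, 0, 0, 0, 38, 80])

```text
time_s: 11.48
eef_pos: [0.5137, -0.2807, 0.2111]
tcp_rot: [0.784, 0.621, -0.002, 0.003]
contact_force: [-1.1, -1.2, 1.1]
opening: 0.801
finger_force: 0.0
```

```bash
python3 - <<'E'
from h import *
from scipy.spatial.transform import Rotation as R
f,K,T=grab("top");print(arm.sense()["joint_vel"].round(2))
f2,_,_=grab("scene")
c=np.hstack([cv2.resize(f[150:310,120:300],(360,320)),cv2.resize(f2[120:280,140:360],(440,320))]);cv2.imwrite("pics/t3.png",c[:,:,::-1])
s=arm.sense();M=R.from_quat(s["tcp_rot"]).as_matrix();print(s["eef_pos"],M.round(3).tolist(),np.degrees(np.arctan2(M[1,1],M[0,1])))
E
```

```text
[-0.07 -0.01 -0.08  0.04 -0.04 -0.   -0.03]
[ 0.51563196 -0.27210095  0.21097279] [[0.222, 0.975, 0.0], [0.975, -0.222, -0.001], [-0.001, 0.0, -1.0]] -12.802218299312411
```

View pics/t3.png

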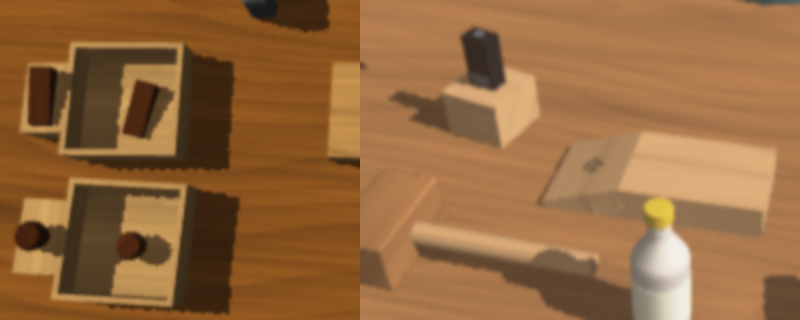

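Both parts lie in their correct bins. The wedge is at (140,110) and the knob at (130,245). The meter still stands upright, and the mark is visible on the ramp. I'll descend on the meter.

send_rows(plan=[0.002, 0, -0.03, 0, 0, 0, 80, 0.002, 0, -0.06, 0, 0, 0, 80, 0.002, 0, -0.09, 0, 0, 0, 80, 0.002, 0, -0.11, 0, 0, 0, 80, 0.002, 0, -0.125, 0, 0, 0, 80, 0.002, 0, -0.125, 0, 0, 0, 80, 0.002, 0, -0.125, 0, 0, 0, 80, 0.002, 0, -0.125, 0, 0, 0, 80])

```text
time_s: 12.25
eef_pos: [0.5199, -0.2678, 0.0869]
tcp_rot: [0.779, 0.627, 0.001, 0.001]
contact_force: [0.2, 0.0, 0.2]
opening: 0.804
finger_force: 0.0
```

send_rows(plan=[0, 0, 0, 0, 0, 0, 10, 0, 0, 0, 0, 0, 0, 10, 0, 0, 0, 0, 0, 0, 10, 0, 0, 0, 0, 0, 0, 10, 0, 0, 0, 0, 0, 0, 10, 0, 0, 0, 0, 0, 0, 10, 0, 0, 0, 0, 0, 0, 10, 0, 0, 0, 0, 0, 0, 10], newtons=60)

```text
time_s: 12.92
eef_pos: [0.5194, -0.2692, 0.0867]
tcp_rot: [0.78, 0.626, 0.0, 0.001]
contact_force: [0.2, 1.0, 6.6]
opening: 0.299
finger_force: 59.3
```

```bash
python3 - <<'E'
from h import *
from scipy.spatial.transform import Rotation as R
s=arm.sense();M=R.from_quat(s["tcp_rot"]).as_matrix();print(s["eef_pos"],s["contact_force"],s["opening"],s["finger_force"],M.round(4).tolist(),np.degrees(np.arctan2(M[1,1],M[0,1])))
np.savez("grasp.npz",p=s["eef_pos"],M=M)
E
```

```text
[ 0.519409   -0.26915986  0.08674929] [0.23653535 0.98832788 6.5803043 ] 0.29912237446189016 59.27466094493866 [[0.2156, 0.9765, 0.0014], [0.9765, -0.2156, -0.0008], [-0.0004, 0.0016, -1.0]] -12.450350430761455
```

send_rows(plan=[0, 0, 0.01, 0, 0, 0, 10, 0, 0, 0.025, 0, 0, 0, 10, 0, 0, 0.045, 0, 0, 0, 10, 0, 0, 0.065, 0, 0, 0, 10, 0, 0, 0.08, 0, 0, 0, 10, 0, 0, 0.09, 0, 0, 0, 10, 0, 0, 0.09, 0, 0, 0, 10, 0, 0, 0.09, 0, 0, 0, 10])

```text
time_s: 13.58
eef_pos: [0.5185, -0.2689, 0.1759]
tcp_rot: [0.78, 0.626, 0.0, 0.0]
contact_force: [0.4, -0.6, -1.4]
opening: 0.295
finger_force: 59.2
```

```bash
cat > goal.py <<'E'
from h import *
from scipy.spatial.transform import Rotation as R
b=np.radians(2.35);n=np.array([np.sin(np.radians(20))*np.sin(b),-np.sin(np.radians(20))*np.cos(b),np.cos(np.radians(20))])
bx=np.array([np.cos(b),np.sin(b),0]);mark=np.array([.5955,-.1088,.0236])
Rg=np.column_stack([np.cross(bx,-n),bx,-n])
def todo(out,L=.0727,off=0):
    s=arm.sense();M=R.from_quat(s["tcp_rot"])
    rv=(R.from_matrix(Rg)*M.inv()).as_rotvec(degrees=True)
    d=mark+n*(out+L)+off-s["eef_pos"]
    print("t",s["time_s"],"pos",s["eef_pos"].round(4),"shift",d.round(4),"along n",(d@n).round(4),"rotvec",rv.round(2),"F",s["contact_force"].round(2),"F.n",(s["contact_force"]@n).round(2),"open",s["opening"].round(3))
E
python3 -c "
from goal import *
todo(.04)"
```

```text
Traceback (most recent call last):
  File "goal.py", line 10, in todo
    print("t",s["time_s"],"pos",s["eef_pos"].round(4),"shift",d.round(4),"along n",(d@n).round(4),"rotvec",rv.round(2),"F",s["contact_force"].round(2),"F.n",(s["contact_force"]@n).round(2),"open",s["opening"].round(3))
                                                                                                                                                                                                    ^^^^^^^^^^^^^^^^^^
AttributeError: 'float' object has no attribute 'round'
```

```bash
sed -i 's/,"open",s\["opening"\].round(3)/,"open",s["opening"]/' goal.py
python3 -c "
from goal import *
todo(.04)"
```

```text
t 13.5833 pos [ 0.5185 -0.2689  0.1759] shift [ 0.0786  0.1216 -0.0464] along n -0.084 rotvec [19.99 -1.75 14.65] F [ 0.4  -0.56 -1.44] F.n -1.15 open 0.29468051536604134
```

send_rows(plan=[0.02, 0.03, 0, 5, -0.4, 3.7, 10, 0.04, 0.06, 0, 10, -0.9, 7.3, 10, 0.06, 0.09, 0, 15, -1.3, 11, 10, 0.0785, 0.1215, -0.02, 20, -1.75, 14.65, 10, 0.0785, 0.1215, -0.04, 20, -1.75, 14.65, 10, 0.0785, 0.1215, -0.0465, 20, -1.75, 14.65, 10, 0.0785, 0.1215, -0.0465, 20, -1.75, 14.65, 10, 0.0785, 0.1215, -0.0465, 20, -1.75, 14.65, 10])

```text
time_s: 14.25
eef_pos: [0.5958, -0.148, 0.1282]
tcp_rot: [0.682, 0.71, 0.119, -0.126]
contact_force: [0.8, 0.7, -1.0]
opening: 0.296
finger_force: 59.3
```

```bash
python3 -c "
from goal import *
f2,K2,T2=grab('scene');f,K,T=grab('top')
todo(.04)
c=lambda f,x,y:cv2.resize(f[y:y+120,x:x+80],None,fx=4.9,fy=4.9,interpolation=cv2.INTER_CUBIC)
g=lambda im:np.clip((im/255.)**.55*255*1.1,0,255).astype(np.uint8)
cv2.imwrite('pics/t4.png',g(np.hstack([c(f2,220,110),c(f,340,150)]))[:,:,::-1])
s=arm.sense();M=R.from_quat(s['tcp_rot']).as_matrix();tip=s['eef_pos']+.0727*M[:,2];sh=tip-.046*M[:,2];print('tip',tip)
for k,t,o in((K2,T2,(220,110)),(K,T,(340,150))): print([((proj(k,t,p)-o)*4.9).round() for p in (tip,sh,mark)])
"
```

```text
t 14.35 pos [ 0.5972 -0.1481  0.1299] shift [-0.0001  0.0008 -0.0004] along n -0.0007 rotvec [0.06 0.02 0.03] F [-0.46 -0.4  -1.13] F.n -0.93 open 0.29703679386166804
tip [ 0.59620255 -0.1233064   0.06160445]
[array([140., 380.]), array([ 99., 298.]), array([177., 448.])]
[array([211., 272.]), array([264., 253.]), array([167., 287.])]
```

View pics/t4.png

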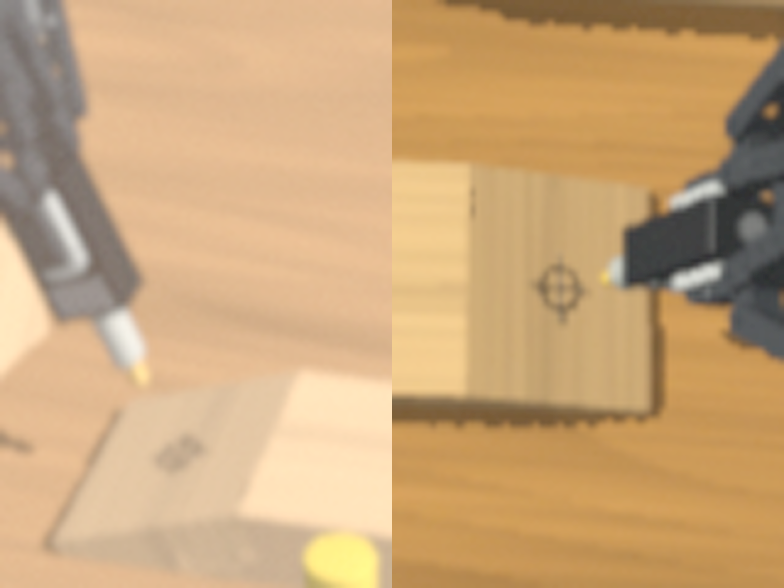

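In the top view the tip is at about (603,279), against a prediction of (605,274); the mark at (560,288) matches its prediction. I'll measure the brass tip by colour mask in both views.

```bash
cat > tipm.py <<'E'
from goal import *
def tipm():
    s=arm.sense();M=R.from_quat(s['tcp_rot']).as_matrix();mid=s['eef_pos']+(.0727-.008)*M[:,2]
    A=[];B=[]
    for n in('scene','top'):
        f,K,T=grab(n);h=cv2.cvtColor(f,cv2.COLOR_RGB2HSV).astype(int)
        p=proj(K,T,mid);e=proj(K,T,mid+.008*M[:,2]);a=proj(K,T,mid-.008*M[:,2])
        yy,xx=np.mgrid[:400,:640];near=np.hypot(xx-p[0],yy-p[1])<9
        m=near&(h[:,:,1]>115)&(h[:,:,0]>=19)&(h[:,:,0]<35)&(h[:,:,2]>120)
        ys,xs=np.where(m);g=np.array([xs.mean(),ys.mean()])
        print(n,'n',m.sum(),'seen',g.round(2),'pred',p.round(2),'tipend',e.round(2),'base',a.round(2))
        c,d=ray(K,T,*g);d/=np.linalg.norm(d);I=np.eye(3)-np.outer(d,d);A.append(I);B.append(I@c)
    X=np.linalg.lstsq(np.vstack(A),np.hstack(B),rcond=None)[0]
    e=X-mid;print('offset world',e.round(4),'in tool x,y,z',(M.T@e).round(4))
tipm()
E
python3 tipm.py
```

```text
scene n 1 seen [248. 186.] pred [247.2  184.61] tipend [248.65 187.45] base [245.74 181.74]
top n 4 seen [383.5 206. ] pred [384.85 204.85] tipend [383.04 205.49] base [386.69 204.21]
offset world [-0.0016  0.0015 -0.0048] in tool x,y,z [-0.0002 -0.0015  0.0051]
```

send_rows(plan=[0.001, 0.003, -0.007, 0, 0, 0, 10, 0.001, 0.006, -0.016, 0, 0, 0, 10, 0.001, 0.01, -0.025, 0, 0, 0, 10, 0.001, 0.012, -0.032, 0, 0, 0, 10, 0.001, 0.012, -0.032, 0, 0, 0, 10, 0.001, 0.012, -0.032, 0, 0, 0, 10, 0.001, 0.012, -0.032, 0, 0, 0, 10, 0.001, 0.012, -0.032, 0, 0, 0, 10])

```text
time_s: 15.12
eef_pos: [0.5986, -0.1356, 0.0974]
tcp_rot: [0.682, 0.711, 0.12, -0.125]
contact_force: [0.8, 0.3, -2.2]
opening: 0.297
finger_force: 59.4
```

```bash
python3 tipm.py; python3 -c "
from goal import *
f2,K2,T2=grab('scene');f,K,T=grab('top')
todo(.0)
c=lambda f,x,y:cv2.resize(f[y:y+60,x:x+40],None,fx=9.8,fy=9.8,interpolation=cv2.INTER_CUBIC)
g=lambda im:np.clip((im/255.)**.55*255*1.1,0,255).astype(np.uint8)
cv2.imwrite('pics/t5.png',g(np.hstack([c(f2,235,160),c(f,350,180)]))[:,:,::-1])
s=arm.sense();M=R.from_quat(s['tcp_rot']).as_matrix();tip=s['eef_pos']+.0727*M[:,2];print('tip',tip)
for k,t,o in((K2,T2,(235,160)),(K,T,(350,180))): print([((proj(k,t,p)-o+.5)*9.8).round() for p in (tip,mark)])
"
```

```text
scene n 1 seen [254. 198.] pred [253.43 197.22] tipend [254.83 199.95] base [252.02 194.47]
top n 3 seen [375.33 207.67] pred [376.93 206.7 ] tipend [375.25 207.29] base [378.63 206.09]
offset world [-0.0015  0.0019 -0.0032] in tool x,y,z [ 0.0007 -0.0014  0.0037]
t 15.3167 pos [ 0.5984 -0.1356  0.0975] shift [-0.0019  0.0019 -0.0056] along n -0.006 rotvec [-0.    0.02 -0.  ] F [-1.02  0.43 -1.32] F.n -1.41 open 0.29338411162727335
tip [ 0.59743378 -0.11072711  0.02921137]
[array([199., 396.]), array([212., 411.])]
[array([253., 273.]), array([241., 285.])]
```

View pics/t5.png

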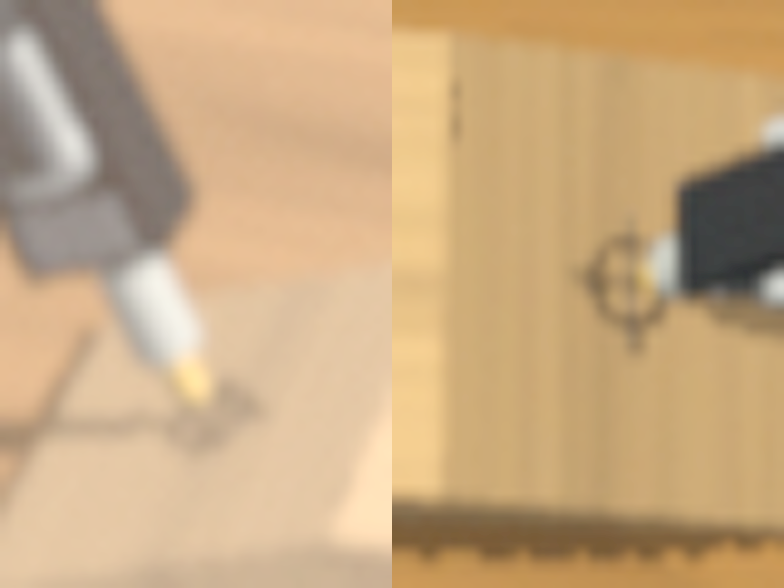

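The tip is now just above the circle: the top view shows the tip at (645,278) and the mark at (632,282). That offset matches the roughly 6 mm still to go along the normal. I'll advance along the normal and watch the force.

send_rows(plan=[0, 0.001, -0.002, 0, 0, 0, 10, 0, 0.0014, -0.004, 0, 0, 0, 10, 0, 0.002, -0.0055, 0, 0, 0, 10, 0, 0.0027, -0.0075, 0, 0, 0, 10, 0, 0.0027, -0.0075, 0, 0, 0, 10, 0, 0.0027, -0.0075, 0, 0, 0, 10, 0, 0.0027, -0.0075, 0, 0, 0, 10, 0, 0.0027, -0.0075, 0, 0, 0, 10])

```text
time_s: 15.98
eef_pos: [0.5982, -0.1327, 0.0898]
tcp_rot: [0.682, 0.711, 0.12, -0.125]
contact_force: [-1.0, -0.8, 0.4]
opening: 0.297
finger_force: 59.7
```

```bash
python3 -c "
from goal import *
for i in range(5): grab('top');todo(0)" | grep -o 'pos.*shift\|along.*rotvec\|F\.n.*open'
```

```text
pos [ 0.5982 -0.1327  0.0898] shift
along n 0.0023 rotvec
F.n 0.67 open
pos [ 0.5982 -0.1327  0.0898] shift
along n 0.0023 rotvec
F.n -0.27 open
pos [ 0.5982 -0.1327  0.0898] shift
along n 0.0023 rotvec
F.n 0.94 open
pos [ 0.5982 -0.1327  0.0898] shift
along n 0.0023 rotvec
F.n 0.28 open
pos [ 0.5982 -0.1327  0.0898] shift
along n 0.0023 rotvec
F.n 0.66 open
```

Contact: about 1.85 N, which is about 2.1 mm pushed in and agrees with 2.3 mm by position. About 2.8 mm more to go.

send_rows(plan=[0, 0.0003, -0.0009, 0, 0, 0, 10, 0, 0.0006, -0.0018, 0, 0, 0, 10, 0, 0.001, -0.0026, 0, 0, 0, 10, 0, 0.001, -0.0026, 0, 0, 0, 10, 0, 0.001, -0.0026, 0, 0, 0, 10, 0, 0.001, -0.0026, 0, 0, 0, 10, 0, 0.001, -0.0026, 0, 0, 0, 10, 0, 0.001, -0.0026, 0, 0, 0, 10])

```text
time_s: 16.9
eef_pos: [0.5982, -0.1317, 0.0872]
tcp_rot: [0.682, 0.711, 0.12, -0.125]
contact_force: [-1.2, -1.0, 2.1]
opening: 0.298
finger_force: 59.9
```

```bash
python3 -c "
from goal import *
F=[]
for i in range(12): f,K,T=grab('top');F.append(arm.sense()['contact_force']@n)
print(np.mean(F),np.std(F));todo(-.005)
f2,K2,T2=grab('scene')
c=lambda f,x,y:cv2.resize(f[y:y+60,x:x+40],None,fx=9.8,fy=9.8,interpolation=cv2.INTER_CUBIC)
g=lambda im:np.clip((im/255.)**.55*255*1.1,0,255).astype(np.uint8)
cv2.imwrite('pics/t6.png',g(np.hstack([c(f2,235,160),c(f,350,180)]))[:,:,::-1])"
```

```text
1.3676433135036652 0.5495962365850766
t 17.5 pos [ 0.5982 -0.1317  0.0871] shift [-0.0018 -0.0003  0.0001] along n 0.0002 rotvec [-0.02 -0.01 -0.02] F [-1.11 -0.56  0.37] F.n 0.53 open 0.2946072007063475
```

View pics/t6.png

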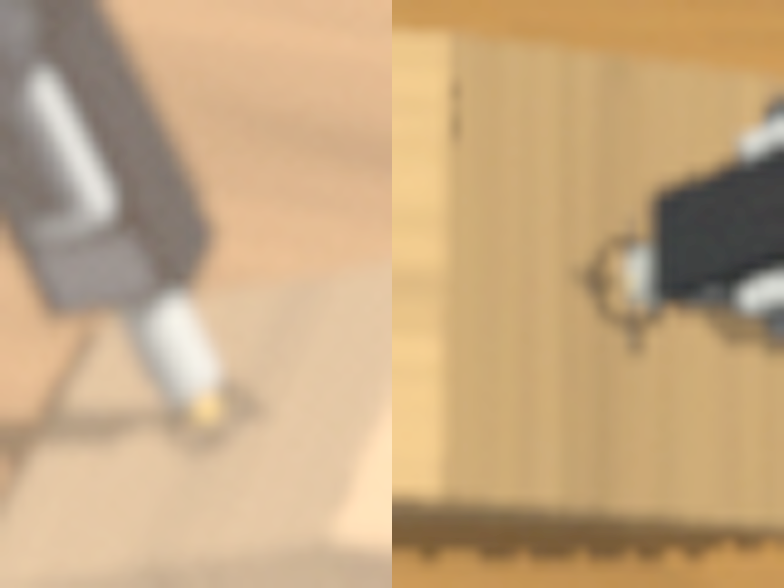

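The brass tip sits inside the circle: in the scene view the tip is at (208,413) and the circle centre at (212,414). The force is about 2.75 N and the position gives about 5 mm pushed in, so it is roughly half way. I'm handing the job in.

```bash
python3 -c "
from bench import arm
print(arm.close_job())"
```

```text
the job is handed in; nothing more can be done
None
```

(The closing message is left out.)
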